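# Find the stamped bead box and push it to dispatch

## Robot

A 6-joint arm with a two-finger parallel gripper is mounted at the origin on the work surface. World frame = base frame: x ahead of the robot, y to its left, z up, the work surface at z = 0. Lengths are in m, angles in rad, forces in N, time in s.
With the tool pointing down it reaches from about 0.375 to 0.9 m from the base axis. Payload 3.1 kg.
Tool frame: the origin (TCP) lies between the finger pads; the fingertips stand 11 mm ahead of it and the grasp point (between the pads) lies 8 mm behind it; z points along the fingers, y is the direction in which the jaws open and shut (so a half turn about z gives the same grasp; the last joint's range is limited). The gripper opens to 85 mm and grips with 20 to 120 N. Pads are 22 mm wide; open, the fingers measure 114 mm over their backs; the gripper's body (76 mm by 85 mm) begins 54 mm behind the grasp point. The pads swing forward as they close: fully open they stand 13 mm farther back than shut.
Start: joints at [-1.391, 0.527, 1.433, -0, 1.181, -0.178], TCP at [0.219, -0.585, 0.213] pointing down, gripper open.
Joint ranges: [-3.08, 3.08], [-0.75, 2.2], [0.22, 2.44], [-1.43, 4.57], [0, 2.65], [-2.85, 2.85]. Speed limits (rad/s): [2.79, 2.79, 3.14, 3.14, 3.14, 3.14].

## Interface

Orientations are given as a unit quaternion [x, y, z, w].
In Python, from station import manip gives the robot as it stands.
- The arm moves only by the tool move_arm, never from a script. Its argument "deltas" is a list of rows, each a list of 5 numbers: the shift along the tool's x, y, z in units of 40 cm (1.0 is 40 cm), then the turn about the tool's z in units of 0.5 rad (1.0 is 0.5 rad), then the opening in per cent of the stroke, from 0 (shut) to 100 (fully open). In form: [[x, y, z, twist, grip], ...]. A call has exactly 8 rows; each row is the pose to reach, as a shift and turn from the pose commanded when the call began, along the tool's axes at that moment; what a row does not reach only later rows make up. A row lasts 1/12 s, in which the tool goes at most 41.7 mm and 7.16 degrees, less where a joint would pass 70% of its speed; a pose out of reach is approached as far as the arm can. A call with a number of a shift or a turn outside -1 to 1 is refused whole. A call with a gripper value outside its range is refused whole. The fingers move at their own pace and stop on an object; "force" is the grip in N (left out, the last holds). Time passes only in rows, so rows that repeat a pose let the fingers close, or fill a call up. It gives the time, the measured TCP pose, the force and the opening at its end, in the units of the state.
- manip.sense(): the state, without advancing time (a new reading comes with each control period).
- manip.snapshot(name): name is "side" or "top"; returns (picture, depth): 420x560x3 uint8, red, green, blue; 420x560 float32, m along the optical axis (not along the pixel's ray), 0 where there is no reading.
- manip.get_calibration(name): a dict with "vfov" (degrees; the focal length in pixels is half the picture's height over the tangent of half this angle, whatever the lens; pixels are square), "cx", "cy" (the principal point, pixels), "pose" (4x4, takes a point from camera to world coordinates). Camera axes: x right, y down, z forward; pixel columns grow to the right and rows downward; lengths in m; the calibration is good to about 2 mm. A picture is of the moment at which its call begins. get_calibration takes no time and is no camera call.
- manip.sign_off(): hands the job in, once; it reports no verdict.
The state is a dict: "t": time; "q": joint angles; "qd": joint speeds; "tau": joint torques, N m; "tcp_pos": TCP position; "tool_rot": TCP orientation; "force": force on the tool from outside, world axes, zero at the start; "ft_torque": the same for the moment, N m; "finger_gap": opening from 0.0 (shut) to 1.0 (fully open).
Only numpy, scipy, OpenCV 4.12 (cv2) and the standard library are available. Lean on these libraries where they do the work, as an engineer would, in place of code of your own. Each camera call takes 0.05 s, during which the arm holds its last target.

## Task

Tip each of the two standing bead boxes over towards the robot so that it lies with its underside facing across the bench: first the one on the robot's left, then the one on its right. When both are down, push the box with the red stamp on its underside, still lying, sideways over the bench until it lies wholly on the green dispatch strip between them, lengthwise along the strip; leave the other box lying off the strip. Only tip and push, never lift or carry a box, and do not disturb the other things on the bench.

Things in the scene. Friction and masses are not known exactly. Their poses are not given: they have to be found in the camera images.
- box_a: Closed wooden bead box, dark lid band, brass clasps; 60 mm deep (own x), 100 wide (own y), 120 tall (own z, underside to lid), about 0.25-0.5 kg, loose. Origin at its centre: 60 mm up standing, 30 mm up when tipped. Stands at the start at the robot's left (+y) or right (-y), own x roughly away from the robot. The boxes look alike but for the stamp. 
- box_b: A second box, just like box_a in size, look, origin and axes; it stands on the other side. Friction 0.8-1.2: pushed high on the far face it tips about its near bottom edge and falls past 27 degrees. So does box_a. One of the two has a round red stamp underneath, the other is blank there.
- stamp (a point): Centre of the round red stamp (42 mm across, on a pale 54 mm round label) in the middle of the 60 x 100 mm underside of one of the two boxes, 60 mm from that box's centre; hidden against the bench until that box is tipped.
- strip: Green dispatch strip with white edges painted flat on the bench (under 2 mm, nothing to feel), 360 mm long (its own x, roughly away from the robot) and 170 mm wide (its own y). Origin at its centre, on the bench surface.
- bottle: Bystander: amber bottle with blue cap, 54 mm across, 115 mm tall, beyond the far end of the strip; origin at the centre of its foot.
- bangle: Bystander: dark turned-wood bangle lying flat, 72 mm across, 14 mm high, on the robot's left; origin at the centre of its underside.
- bangle_pale: Bystander: mid-brown wooden bangle lying flat, 76 mm across, 16 mm high, beyond the far end of the strip; origin at the centre of its underside.
- tin: Bystander: low aluminium tin, 64 mm across, 32 mm high, outside the right-hand box, on the robot's right; origin at the centre of its underside.
- knife: Bystander: small carving knife with a dark bent handle, about 130 mm long, 20 mm high, lying on the robot's left; origin about mid-length, on the bench.
- scale: Bystander, fixed: flat bench scale 190 x 130 mm, 24 mm high, on the far right; origin at the centre of its underside.
Not all that is in view belongs to the job. What is shaped like the box_a but turquoise is not meant. What is shaped like the box_b but pink is not meant.

How it is judged:
On the way, in this order (a step that is already met when the one before it is completed fails the run):
1. the left-hand box lies tipped over towards the robot (((world y of box_a above 0.08 m and angle between box_a's own z axis and vertical between 1.4 and 1.75 rad and angle between the z axis of box_a and the x axis of strip, either way round below 0.75 rad and world x of box_a below 0.64 m) or (world y of box_b above 0.08 m and angle between box_b's own z axis and vertical between 1.4 and 1.75 rad and angle between the z axis of box_b and the x axis of strip, either way round below 0.75 rad and world x of box_b below 0.64 m))), for 0.3 s.
2. then the right-hand box lies tipped over towards the robot (((world y of box_a below -0.08 m and angle between box_a's own z axis and vertical between 1.4 and 1.75 rad and angle between the z axis of box_a and the x axis of strip, either way round below 0.75 rad and world x of box_a below 0.64 m) or (world y of box_b below -0.08 m and angle between box_b's own z axis and vertical between 1.4 and 1.75 rad and angle between the z axis of box_b and the x axis of strip, either way round below 0.75 rad and world x of box_b below 0.64 m))), for 0.3 s.
3. then the stamped box lies on the dispatch strip (angle between box_a's own z axis and vertical between 1.45 and 1.7 rad and height (world z) of box_a below 0.036 m and y of box_a in the frame of strip between -0.03 and 0.03 m and x of box_a in the frame of strip between -0.125 and 0.125 m and angle between the z axis of box_a and the x axis of strip, either way round below 0.3 rad), for 0.2 s.
At the end, for the whole second after the job is handed in: The stamped box lies flat on its near or far face, its centre within 30 mm of the strip's centre line and within 125 mm of the strip's middle lengthwise, its long axis within 0.3 rad of the strip's; the other box lies flat with its centre at least 125 mm from the strip's centre line; both at rest (all of step 3 and angle between box_b's own z axis and vertical between 1.45 and 1.7 rad and height (world z) of box_b below 0.036 m and (y of box_b in the frame of strip above 0.125 m or y of box_b in the frame of strip below -0.125 m) and linear speed of each of box_a, box_b below 0.01 m/s); the robot touches nothing.
It fails at once if a box is lifted or carried off the bench (box_a) (height (world z) of box_a above 0.08 m or (angle between box_a's own z axis and vertical between 1.4 and 1.75 rad and height (world z) of box_a above 0.05 m)).
It fails at once if a box is lifted or carried off the bench (box_b) (height (world z) of box_b above 0.08 m or (angle between box_b's own z axis and vertical between 1.4 and 1.75 rad and height (world z) of box_b above 0.05 m)).
It fails at once if a bystander (bottle, bangle, tin, knife) is moved by more than 25 mm (distance of any of bottle, bangle, bangle_pale, tin, knife from where it was at the start of the episode above 0.025 m).
It also fails if it takes over 72 s, if anything falls off the work surface, if the arm or the gripper's body presses on something with over 40 N, if the wrist force passes 120 N, or if a joint passes its speed limit or range.

## Working session

There is one attempt and no reset: what is moved stays moved. The work goes in short steps, Python scripts to look and compute and a tool call to move; the robot and the scene stay as the last step left them, time stands still between calls to the robot, and variables do not carry over. Pictures are saved under pics/ and viewed, and the job is handed in when it is done.

Besides the shell and the picture viewer there is one more tool, called after "Request:" as name(argument=value, ...), one argument or row to a line, values as JSON. move_arm: Moves the arm, as the interface text tells. Its arguments: {"type":"object","properties":{"deltas":{"type":"array","items":{"type":"array","items":{"type":"number"}}},"force":{"type":"number"}},"required":["deltas"]}

```bash
mkdir -p pics; ls; python3 - <<'E'
from station import manip
import cv2,numpy as np
s=manip.sense();print({k:np.round(v,3).tolist() for k,v in s.items()})
for n in("side","top"):
    p,d=manip.snapshot(n);cv2.imwrite(f"pics/{n}0.png",p[:,:,::-1]);np.save(f"{n}0.npy",d);c=manip.get_calibration(n);print(n,c)
E
```

```text
pics
{'t': 0.0, 'q': [-1.391, 0.528, 1.434, -0.0, 1.181, -0.178], 'qd': [0.0, -0.001, -0.0, -0.0, -0.0, -0.001], 'tau': [-0.001, -44.235, -17.803, -0.0, 0.009, 0.0], 'tcp_pos': [0.219, -0.584, 0.212], 'tool_rot': [0.984, 0.178, -0.0, -0.001], 'force': [0.107, -0.594, -0.081], 'ft_torque': [0.025, 0.04, 0.024], 'finger_gap': 0.998}
side {'vfov': 53.24817554332211, 'cx': 284.2380438272442, 'cy': 213.3069145053306, 'pose': array([[-9.28245770e-01, -2.32240891e-01,  2.90558014e-01,
         2.68755447e-01],
       [-3.71966998e-01,  5.80786553e-01, -7.24104641e-01,
         7.84218927e-01],
       [-5.85480115e-04, -7.80225063e-01, -6.25498608e-01,
         7.78807521e-01],
       [ 0.00000000e+00,  0.00000000e+00,  0.00000000e+00,
         1.00000000e+00]])}
top {'vfov': 45.81845172641139, 'cx': 283.5714983251732, 'cy': 210.3481147462795, 'pose': array([[-1.27681920e-03, -9.96035429e-01,  8.89482636e-02,
         4.18265065e-01],
       [-9.99998508e-01,  1.37525521e-03,  1.04538992e-03,
        -1.62642888e-03],
       [-1.16357196e-03, -8.89467961e-02, -9.96035699e-01,
         1.76836326e+00],
       [ 0.00000000e+00,  0.00000000e+00,  0.00000000e+00,
         1.00000000e+00]])}
```

View pics/side0.png

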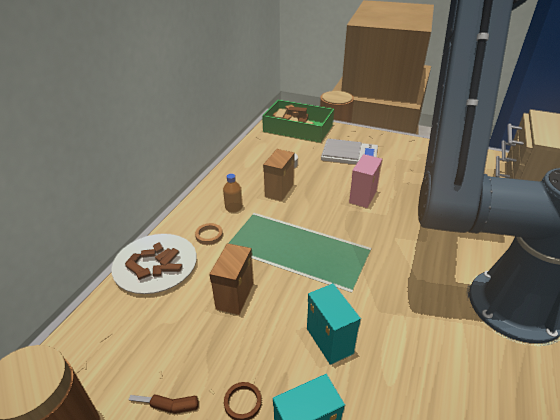

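View pics/top0.png

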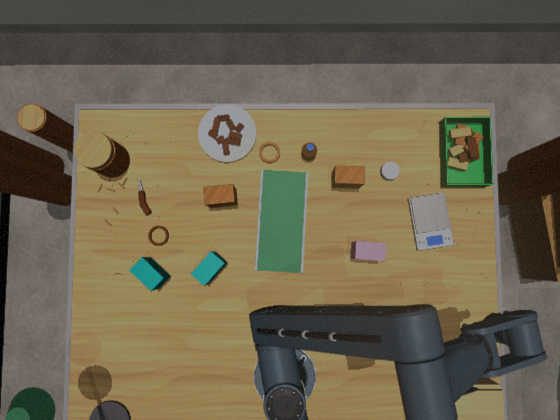

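The candidates are:
- Wooden boxes: left at top (220,195) / side (232,278), and right at top (350,176) / side (280,175).
- Lookalikes: turquoise at top (209,268) and (150,273), and pink at top (369,251). I exclude these by colour.

Next I measure positions and take a close crop of both wooden boxes.

```bash
cat > h.py <<'E'
import numpy as np,cv2
from station import manip
def K(n):
    c=manip.get_calibration(n);f=210/np.tan(np.radians(c["vfov"]/2));return f,c["cx"],c["cy"],np.array(c["pose"])
def cloud(n,d):
    f,cx,cy,T=K(n);v,u=np.mgrid[0:420,0:560]
    P=np.stack([(u-cx)/f*d,(v-cy)/f*d,d],-1)
    return P@T[:3,:3].T+T[:3,3]
def ray(n,u,v,z):
    f,cx,cy,T=K(n);r=T[:3,:3]@np.array([(u-cx)/f,(v-cy)/f,1]);o=T[:3,3];return o+r*(z-o[2])/r[2]
def proj(n,P):
    f,cx,cy,T=K(n);p=T[:3,:3].T@(np.array(P)-T[:3,3]);return f*p[0]/p[2]+cx,f*p[1]/p[2]+cy
def rect(pts):
    r=cv2.minAreaRect((np.array(pts)[:,:2]*1000).astype(np.float32));return r
E
python3 - <<'E'
from h import *
d=np.load("top0.npy");W=cloud("top",d);im=cv2.imread("pics/top0.png")
def comp(name,u,v,lo,hi,w=30):
    m=((W[...,2]>lo)&(W[...,2]<hi)&(d>0)).astype(np.uint8)
    k=np.zeros_like(m);k[v-w:v+w,u-w:u+w]=1
    n,l,st,ce=cv2.connectedComponentsWithStats(m*k)
    if n<2:print(name,"none");return
    # nearest
    i=1+np.argmax(st[1:,4]);p=W[l==i]
    print(name,n-1,st[i,4],"mean",p.mean(0).round(3),"z",p[:,2].min().round(3),p[:,2].max().round(3),"rect",np.round(rect(p)[0],0),np.round(rect(p)[1],0),round(rect(p)[2],1))
for a in[("L",220,195,.11,.135),("R",350,176,.11,.135),("turqNear",209,268,.03,.2),("turqFar",150,273,.03,.2),("pink",369,251,.03,.2),("bottle",310,150,.03,.14,14),("bangle",158,236,.006,.03,14),("bpale",270,153,.006,.03,14),("tin",390,171,.015,.05,14),("knife",146,200,.006,.03,18),("scale",431,222,.015,.05),("plate",227,133,.008,.06)]:comp(*a)
hsv=cv2.cvtColor(im,cv2.COLOR_BGR2HSV)
m=cv2.inRange(hsv,(60,60,40),(88,255,255));m[:165]=0;m[280:]=0;m[:,:250]=0;m[:,315:]=0
c=max(cv2.findContours(m,0,1)[0],key=cv2.contourArea)
p=np.array([ray("top",*q[0],0) for q in c]);print("strip",rect(p),cv2.boxPoints(rect(p)))
a=cv2.resize(im[150:240,180:270],(400,400));b=cv2.resize(im[130:220,305:395],(400,400));cv2.imwrite("pics/crop.png",np.hstack([a,b]))
E
```

```text
L 1 558 mean [0.62  0.217 0.12 ] z 0.11 0.133 rect [620. 218.] [ 62. 101.] 5.4
R 1 542 mean [ 0.686 -0.221  0.12 ] z 0.11 0.133 rect [ 685. -221.] [99. 62.] 89.3
turqNear 1 661 mean [0.375 0.249 0.113] z 0.031 0.131 rect [374. 253.] [ 61. 102.] 48.5
turqFar 1 776 mean [0.358 0.448 0.108] z 0.03 0.132 rect [356. 455.] [103.  64.] 47.2
pink 1 624 mean [ 0.431 -0.281  0.115] z 0.03 0.131 rect [ 431. -286.] [102.  61.] 85.6
bottle 1 214 mean [ 0.774 -0.087  0.082] z 0.03 0.125 rect [779. -88.] [52. 50.] 84.1
bangle 21 167 mean [0.488 0.446 0.013] z 0.006 0.026 rect [485. 447.] [75. 76.] 76.0
bpale 26 194 mean [0.784 0.053 0.014] z 0.006 0.026 rect [785.  54.] [78. 76.] 21.5
tin 1 263 mean [ 0.715 -0.375  0.031] z 0.016 0.044 rect [ 715. -376.] [62. 62.] 27.3
knife 52 214 mean [0.609 0.499 0.017] z 0.006 0.029 rect [616. 508.] [122.  41.] 22.0
scale 3 1793 mean [ 0.538 -0.517  0.023] z 0.015 0.038 rect [ 535. -518.] [189. 132.] 8.6
plate 25 2035 mean [0.854 0.205 0.017] z 0.008 0.041 rect [854. 205.] [210. 208.] 17.9
strip ((539.6515502929688, 8.196342468261719), (152.38377380371094, 356.41448974609375), 86.61541748046875) [[357.25693  -57.34169 ]
 [713.0498   -78.383606]
 [722.04614   73.734375]
 [366.2533    94.77629 ]]
```

View pics/crop.png

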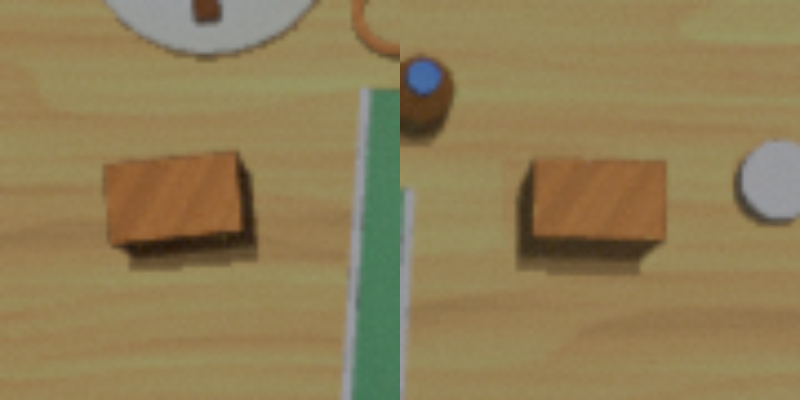

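The crop shows two plain wooden boxes, left one in its left half and right one in its right half. Neither is turquoise or pink. Measured top heights (0.12 m) and footprints (about 62x100 mm) match the description. Each tipped underside will face away from both cameras, so I'll later turn one lying box to reveal it. Now I need a helper to convert targets into move units.

```bash
cat >> h.py <<'E'
def yaw():
    x,y,z,w=manip.sense()["tool_rot"];return np.arctan2(2*(x*y+w*z),1-2*(y*y+z*z))
def go(x,y,z,ya):
    s=manip.sense();p=s["tcp_pos"];a=yaw();D=np.array([x,y,z])-p
    t=np.array([np.cos(a)*D[0]+np.sin(a)*D[1],np.sin(a)*D[0]-np.cos(a)*D[1],-D[2]])/.4
    print("t",round(s["t"],2),"p",np.round(p,3),"yaw",round(a,3),"delta",t.round(3),"twist",round((a-ya)/.5,3),"gap",round(float(s["finger_gap"]),2))
E
python3 -c "
from h import *
go(.71,.22,.26,.094)"
```

```text
t 0.1 p [ 0.219 -0.585  0.212] yaw 0.359 delta [ 1.855 -1.452 -0.12 ] twist 0.53 gap 1.0
```

Request:
move_arm(
  deltas=[
    [0.7,-0.55,-0.15,0.53,45],
    [0.7,-0.55,-0.15,0.53,45],
    [0.7,-0.55,-0.15,0.53,45],
    [0.7,-0.55,-0.15,0.53,45],
    [0.7,-0.55,-0.15,0.53,45],
    [0.7,-0.55,-0.15,0.53,45],
    [0.7,-0.55,-0.15,0.53,45],
    [0.7,-0.55,-0.15,0.53,45],
  ],
)

```text
t: 0.77
tcp_pos: [0.3906, -0.3022, 0.2684]
tool_rot: [0.999, 0.047, -0.0, -0.0]
force: [1.1, -0.8, -0.6]
finger_gap: 0.454
```

```bash
python3 -c "
from h import *
go(.71,.225,.26,.094)"
```

```text
t 0.77 p [ 0.391 -0.302  0.268] yaw 0.093 delta [ 0.918 -1.238  0.021] twist -0.001 gap 0.45
```

Request:
move_arm(
  deltas=[
    [0.5,-0.66,0,0,45],
    [0.5,-0.66,0,0,45],
    [0.5,-0.66,0,0,45],
    [0.5,-0.66,0,0,45],
    [0.5,-0.66,0,0,45],
    [0.5,-0.66,0,0,45],
    [0.5,-0.66,0,0,45],
    [0.5,-0.66,0,0,45],
  ],
)

```text
t: 1.43
tcp_pos: [0.5651, -0.0203, 0.2681]
tool_rot: [0.999, 0.047, -0.0, -0.0]
force: [0.5, -1.5, 0.4]
finger_gap: 0.448
```

```bash
python3 -c "
from h import *
go(.70,.225,.26,.094)"
```

```text
t 1.43 p [ 0.565 -0.02   0.268] yaw 0.094 delta [ 0.394 -0.579  0.02 ] twist 0.001 gap 0.45
```

Request:
move_arm(
  deltas=[
    [0.395,-0.58,0,0,45],
    [0.395,-0.58,0,0,45],
    [0.395,-0.58,0,0,45],
    [0.395,-0.58,0,0,45],
    [0.395,-0.58,0,0,45],
    [0.395,-0.58,0,0,45],
    [0.395,-0.58,0,0,45],
    [0.395,-0.58,0,0,45],
  ],
)

```text
t: 2.1
tcp_pos: [0.7015, 0.2294, 0.2666]
tool_rot: [0.999, 0.05, 0.0, -0.001]
force: [-0.0, 0.7, -0.3]
finger_gap: 0.452
```

```bash
python3 -c "
from h import *
go(.70,.225,.105,.094)"
```

```text
t 2.1 p [0.701 0.229 0.267] yaw 0.099 delta [-0.005  0.01   0.404] twist 0.011 gap 0.45
```

Request:
move_arm(
  deltas=[
    [0.005,0.02,0.1,0,45],
    [0.005,0.02,0.2,0,45],
    [0.005,0.02,0.3,0,45],
    [0.005,0.02,0.41,0,45],
    [0.005,0.02,0.41,0,45],
    [-0.02,0.02,0.41,0,45],
    [-0.04,0.02,0.41,0,45],
    [-0.055,0.02,0.41,0,45],
  ],
)

```text
t: 2.77
tcp_pos: [0.6791, 0.2128, 0.1062]
tool_rot: [0.999, 0.047, 0.001, -0.0]
force: [-0.3, 1.0, 0.1]
finger_gap: 0.448
```

```bash
python3 -c "
from h import *
go(.59,.215,.105,.094)"
```

```text
t 2.77 p [0.679 0.213 0.106] yaw 0.094 delta [-0.221 -0.026  0.003] twist -0.001 gap 0.45
```

Request:
move_arm(
  deltas=[
    [-0.025,0,0,0,45],
    [-0.05,0,0,0,45],
    [-0.075,0,0,0,45],
    [-0.1,0,0,0,45],
    [-0.125,0,0,0,45],
    [-0.15,0,0,0,45],
    [-0.175,0,0,0,45],
    [-0.2,0,0,0,45],
  ],
)

```text
t: 3.43
tcp_pos: [0.5999, 0.2056, 0.1071]
tool_rot: [0.999, 0.047, 0.002, -0.0]
force: [0.1, -0.3, 0.0]
finger_gap: 0.45
```

```bash
cat > look.py <<'E'
import sys
from h import *
t=sys.argv[1]
for n in sys.argv[2:]:
    p,d=manip.snapshot(n);cv2.imwrite(f"pics/{n}{t}.png",p[:,:,::-1]);np.save(f"{n}{t}.npy",d)
go(.59,.215,.105,.094)
E
python3 look.py 1 side
```

```text
t 3.48 p [0.597 0.205 0.107] yaw 0.094 delta [-0.015 -0.025  0.004] twist 0.0 gap 0.45
```

View pics/side1.png

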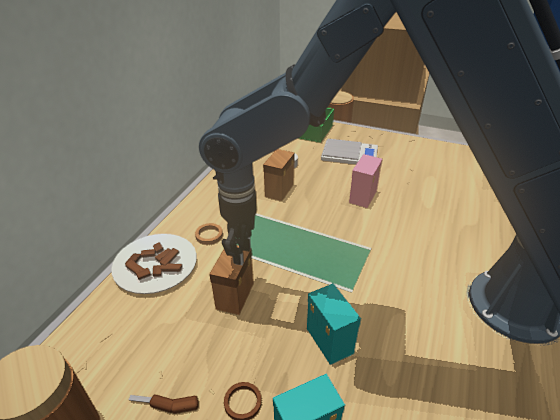

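The left box at side (232,278) still stands and the gripper appears at its top, yet there is no force. I'll check the projection.

```bash
python3 - <<'E'
from h import *
print(proj("side",manip.sense()["tcp_pos"]), proj("side",[.62,.218,.12]),proj("side",[.62,.218,0]),proj("top",[.62,.218,.12]))
W=cloud("side",np.load("side0.npy"));W1=cloud("side",np.load("side1.npy"))
for v,u in[(258,232),(275,225),(285,240),(175,280)]:print(u,v,W[v,u].round(3),W1[v,u].round(3))
im=cv2.imread("pics/side1.png")[200:330,170:300];cv2.imwrite("pics/c1.png",cv2.resize(im,(780,580)))
E
```

```text
(np.float64(244.32021811866016), np.float64(263.50609736271826)) (np.float64(232.08920178807156), np.float64(260.2661372715473)) (np.float64(236.03606831477722), np.float64(295.9921623519982)) (np.float64(218.32416104937494), np.float64(194.17845624852498))
232 258 [0.624 0.211 0.12 ] [0.624 0.211 0.12 ]
225 275 [0.614 0.263 0.12 ] [0.613 0.264 0.122]
240 285 [0.59  0.245 0.08 ] [0.59  0.245 0.079]
280 175 [ 0.665 -0.169  0.096] [ 0.664 -0.168  0.096]
```

View pics/c1.png

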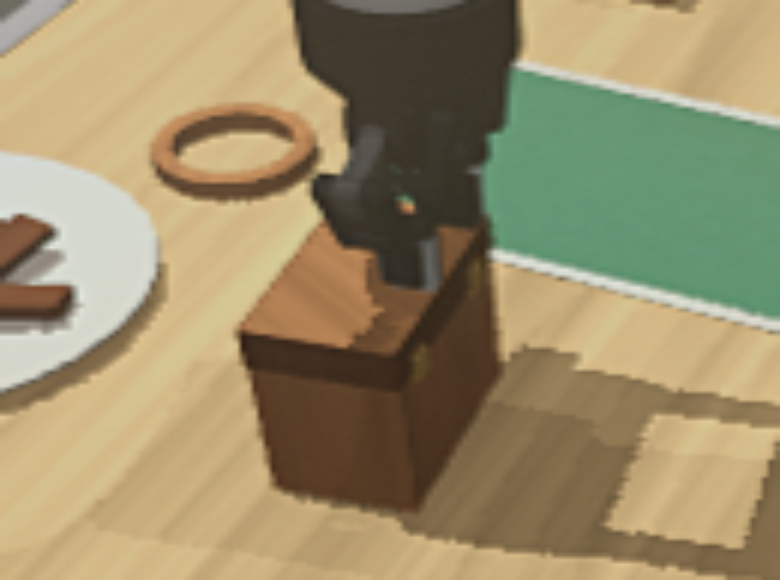

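```bash
python3 - <<'E'
from h import *
W1=cloud("side",np.load("side1.npy"))
for v in(235,245,250,255,258,261,263,265,267,270):print(v,[W1[v,u].round(3).tolist() for u in (236,240,242)])
s=manip.sense();print(s["force"],s["tcp_pos"],s["q"])
E
```

```text
235 [[0.59, 0.241, 0.223], [0.589, 0.227, 0.212], [0.585, 0.227, 0.214]]
245 [[0.583, 0.256, 0.212], [0.588, 0.233, 0.19], [0.584, 0.232, 0.19]]
250 [[0.584, 0.257, 0.198], [0.588, 0.235, 0.177], [0.586, 0.23, 0.174]]
255 [[0.585, 0.258, 0.185], [0.591, 0.231, 0.158], [0.588, 0.228, 0.157]]
258 [[0.599, 0.236, 0.151], [0.591, 0.233, 0.151], [0.588, 0.23, 0.15]]
261 [[0.6, 0.234, 0.14], [0.591, 0.234, 0.143], [0.589, 0.229, 0.14]]
263 [[0.599, 0.237, 0.137], [0.591, 0.235, 0.139], [0.588, 0.23, 0.135]]
265 [[0.606, 0.228, 0.12], [0.597, 0.225, 0.12], [0.594, 0.222, 0.119]]
267 [[0.603, 0.232, 0.119], [0.595, 0.229, 0.12], [0.591, 0.228, 0.119]]
270 [[0.599, 0.24, 0.119], [0.591, 0.237, 0.119], [0.592, 0.226, 0.108]]
[-2.78274538 -0.19088637  0.1547043 ] [0.59705504 0.20548548 0.10670884] [1.54754455e-01 6.64758824e-01 1.50582304e+00 4.75484087e-06
 9.71176338e-01 1.63132646e+00]
```

The fingertips really stand at about z=0.13, roughly 25 mm above the reported TCP at 45% opening, so they passed over the box without touching it. I'll back off the same way and go lower.

Request:
move_arm(
  deltas=[
    [0.1,0,-0.02,0,45],
    [0.2,0,-0.02,0,45],
    [0.26,0,-0.02,0,45],
    [0.26,0,-0.02,0,45],
    [0.26,0,0.03,0,45],
    [0.26,0,0.06,0,45],
    [0.26,0,0.08,0,45],
    [0.26,0,0.08,0,45],
  ],
)

```text
t: 4.15
tcp_pos: [0.7005, 0.215, 0.0702]
tool_rot: [0.999, 0.047, -0.003, 0.0]
force: [-0.1, -0.2, -0.2]
finger_gap: 0.447
```

```bash
python3 look.py 2 side; python3 - <<'E'
from h import *
im=cv2.imread("pics/side2.png")[180:330,170:320];cv2.imwrite("pics/c2.png",cv2.resize(im,(600,600)))
print(proj("side",manip.sense()["tcp_pos"]))
E
```

```text
t 4.2 p [0.701 0.215 0.071] yaw 0.094 delta [-0.277 -0.026 -0.084] twist -0.0 gap 0.45
(np.float64(203.23098966920543), np.float64(265.0034498659247))
```

View pics/c2.png

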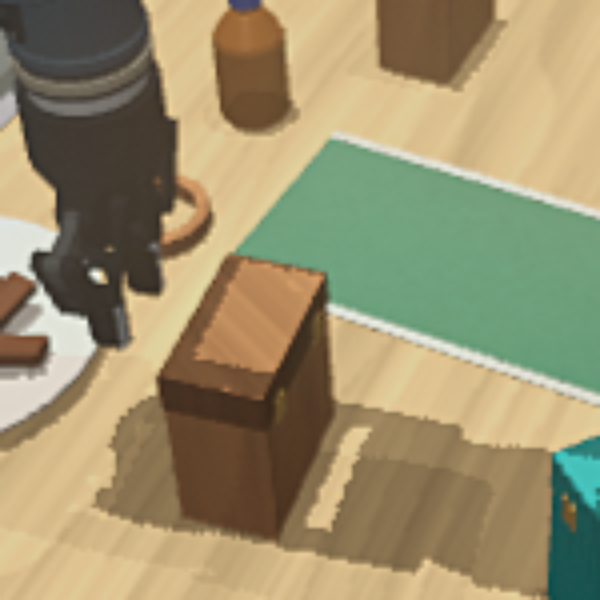

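```bash
python3 - <<'E'
from h import *
W1=cloud("side",np.load("side2.npy"))
for v in(250,256,260,263,265):print(v,[W1[v,u].round(3).tolist() for u in (196,198,200)])
E
```

```text
250 [[0.792, 0.116, -0.001], [0.689, 0.241, 0.147], [0.687, 0.236, 0.143]]
256 [[0.686, 0.255, 0.143], [0.689, 0.244, 0.132], [0.688, 0.238, 0.127]]
260 [[0.694, 0.247, 0.12], [0.692, 0.242, 0.117], [0.691, 0.238, 0.113]]
263 [[0.696, 0.247, 0.11], [0.691, 0.246, 0.111], [0.692, 0.237, 0.103]]
265 [[0.698, 0.246, 0.102], [0.691, 0.248, 0.106], [0.693, 0.237, 0.096]]
```

The tip now stands at z≈0.095 behind the far face, which is a good pushing height.

Request:
move_arm(
  deltas=[
    [-0.05,0,0,0,45],
    [-0.09,0,0,0,45],
    [-0.12,0,0,0,45],
    [-0.15,0,0,0,45],
    [-0.18,0,0,0,45],
    [-0.21,0,0,0,45],
    [-0.235,0,0,0,45],
    [-0.26,0,0,0,45],
  ],
)

```text
t: 4.87
tcp_pos: [0.5993, 0.2057, 0.0738]
tool_rot: [0.999, 0.047, 0.001, -0.0]
force: [-0.5, 0.8, -0.0]
finger_gap: 0.451
```

```bash
python3 look.py 3 side; python3 - <<'E'
from h import *
im=cv2.imread("pics/side3.png")[180:380,150:400];cv2.imwrite("pics/c3.png",cv2.resize(im,(750,600)))
E
```

```text
t 4.92 p [0.596 0.206 0.073] yaw 0.094 delta [-0.014 -0.025 -0.079] twist 0.001 gap 0.45
```

View pics/c3.png

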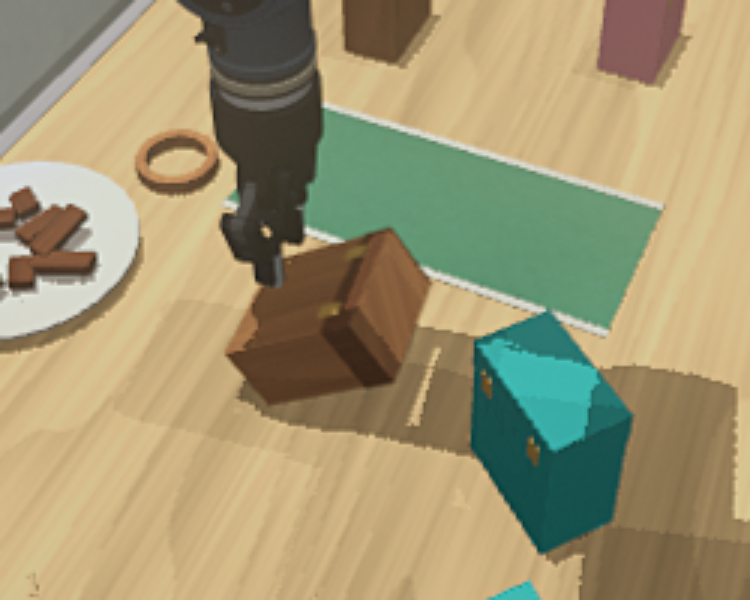

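The box is toppling towards the robot. I'll lift clear, then carry on to the right.

Request:
move_arm(
  deltas=[
    [0.04,0,-0.08,0,45],
    [0.04,0,-0.18,0,45],
    [0.04,0,-0.28,0,45],
    [0.04,0,-0.38,0,45],
    [0.04,0,-0.42,0,45],
    [0.1,0.1,-0.42,0.19,45],
    [0.15,0.2,-0.42,0.19,45],
    [0.15,0.3,-0.42,0.19,45],
  ],
)

```text
t: 5.58
tcp_pos: [0.6729, 0.0974, 0.2428]
tool_rot: [1.0, 0.001, 0.004, -0.0]
force: [1.4, 0.6, -0.1]
finger_gap: 0.453
```

```bash
python3 look.py 4 side;python3 -c "
from h import *
go(.768,-.221,.22,-.01)
im=cv2.imread('pics/side4.png')[180:380,150:400];cv2.imwrite('pics/c4.png',cv2.resize(im,(750,600)))"
```

```text
t 5.63 p [0.673 0.087 0.242] yaw -0.006 delta [-0.21  -0.319  0.342] twist -0.2 gap 0.45
t 5.63 p [0.673 0.087 0.242] yaw -0.006 delta [0.241 0.769 0.055] twist 0.008 gap 0.45
```

View pics/c4.png

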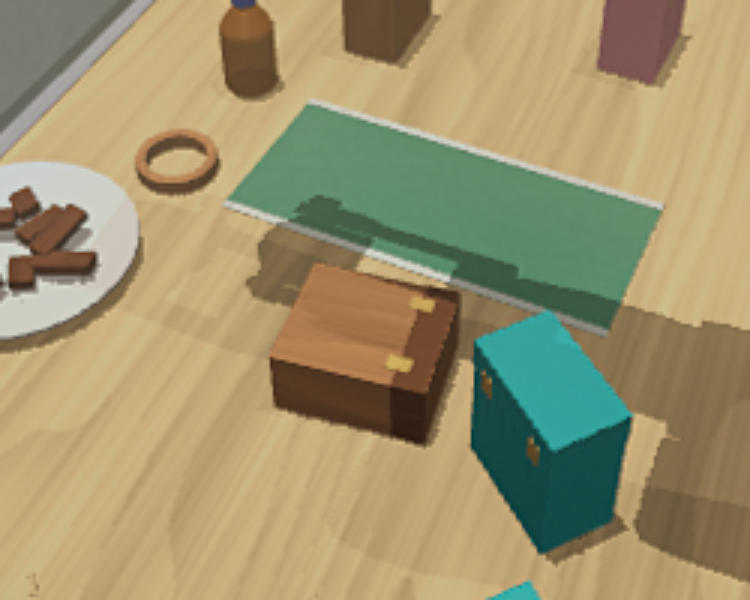

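The left box now lies, tipped towards the robot: crop (365,350), clear of the turquoise lookalike. Now the right box.

Request:
move_arm(
  deltas=[
    [0.24,0.77,0.05,0,45],
    [0.24,0.77,0.05,0,45],
    [0.24,0.77,0.05,0,45],
    [0.24,0.77,0.05,0,45],
    [0.24,0.77,0.05,0,45],
    [0.24,0.77,0.05,0,45],
    [0.24,0.77,0.05,0,45],
    [0.24,0.77,0.05,0,45],
  ],
)

```text
t: 6.3
tcp_pos: [0.7655, -0.2148, 0.2211]
tool_rot: [1.0, -0.002, 0.001, 0.001]
force: [-0.3, -0.4, 0.2]
finger_gap: 0.452
```

```bash
python3 -c "
from h import *
go(.768,-.221,.073,-.01)"
```

```text
t 6.3 p [ 0.766 -0.215  0.221] yaw -0.003 delta [0.006 0.015 0.37 ] twist 0.013 gap 0.45
```

Request:
move_arm(
  deltas=[
    [0,0.01,0.1,0,45],
    [0,0.01,0.2,0,45],
    [0,0.01,0.3,0,45],
    [0,0.01,0.37,0,45],
    [0,0.01,0.37,0,45],
    [0,0.01,0.37,0,45],
    [-0.03,0.01,0.37,0,45],
    [-0.06,0.01,0.37,0,45],
  ],
)

```text
t: 6.97
tcp_pos: [0.7441, -0.2158, 0.0769]
tool_rot: [1.0, -0.0, 0.004, 0.002]
force: [-0.5, 0.3, 1.3]
finger_gap: 0.448
```

```bash
python3 look.py 5 side;python3 -c "
from h import *
go(.666,-.221,.073,-.01)
im=cv2.imread('pics/side5.png')[100:250,200:400];cv2.imwrite('pics/c5.png',cv2.resize(im,(800,600)))"
```

```text
t 7.02 p [ 0.741 -0.216  0.077] yaw -0.001 delta [-0.379 -1.076 -0.07 ] twist -0.19 gap 0.45
t 7.02 p [ 0.741 -0.216  0.077] yaw -0.001 delta [-0.188  0.014  0.01 ] twist 0.018 gap 0.45
```

View pics/c5.png

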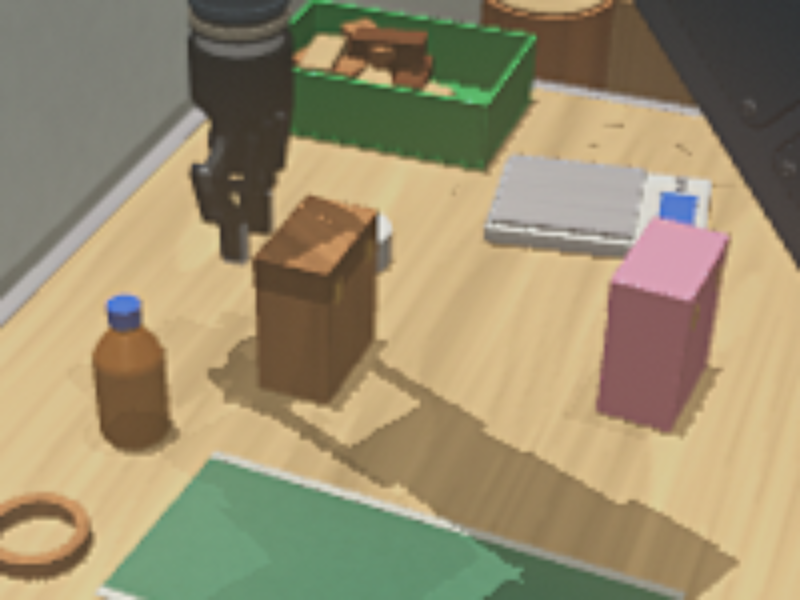

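Fingers sit behind the right box at crop (235,250), still clear of it and of the bottle. Now I push.

Request:
move_arm(
  deltas=[
    [-0.03,0.01,0.01,0,45],
    [-0.06,0.01,0.01,0,45],
    [-0.09,0.01,0.01,0,45],
    [-0.115,0.01,0.01,0,45],
    [-0.14,0.01,0.01,0,45],
    [-0.165,0.01,0.01,0,45],
    [-0.19,0.01,0.01,0,45],
    [-0.2,0.01,0.01,0,45],
  ],
)

```text
t: 7.68
tcp_pos: [0.6625, -0.2197, 0.0723]
tool_rot: [1.0, -0.001, 0.002, 0.001]
force: [-1.1, 0.2, 0.9]
finger_gap: 0.453
```

```bash
python3 look.py 6 side;python3 -c "
from h import *
im=cv2.imread('pics/side6.png')[100:250,200:400];cv2.imwrite('pics/c6.png',cv2.resize(im,(800,600)))"
```

```text
t 7.73 p [ 0.662 -0.22   0.072] yaw -0.001 delta [-0.181 -1.086 -0.083] twist -0.191 gap 0.45
```

View pics/c6.png

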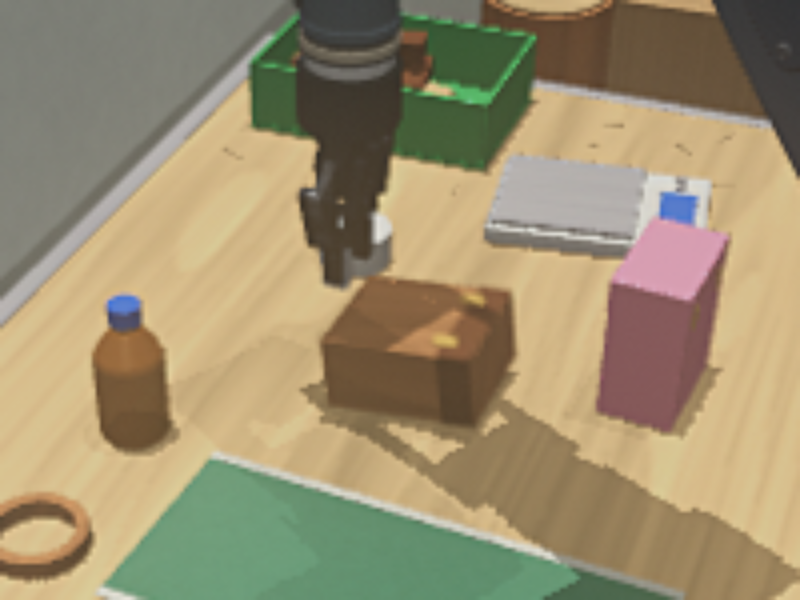

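The right box is down, at crop (420,350). I'll lift, shut the fingers, go to its outer side and measure.

Request:
move_arm(
  deltas=[
    [0.03,0.0,-0.1,0,45],
    [0.03,0.0,-0.2,0,0],
    [0.03,0.05,-0.25,0,0],
    [0.0,0.15,-0.25,0,0],
    [-0.03,0.25,-0.25,0,0],
    [-0.03,0.29,-0.25,0,0],
    [-0.03,0.29,-0.25,0,0],
    [-0.03,0.29,-0.25,0,0],
  ],
)

```text
t: 8.4
tcp_pos: [0.6496, -0.3359, 0.1696]
tool_rot: [1.0, -0.002, 0.001, 0.0]
force: [0.1, 0.4, 0.0]
finger_gap: 0.002
```

```bash
python3 look.py 7 top side
```

```text
t 8.5 p [ 0.65  -0.333  0.169] yaw -0.0 delta [-0.149 -1.371  0.16 ] twist -0.189 gap -0.0
```

View pics/top7.png

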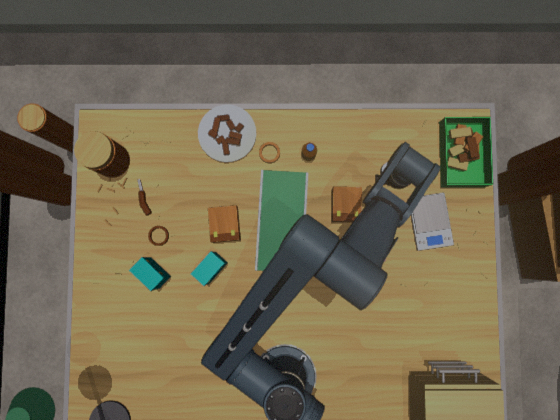

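View pics/side7.png

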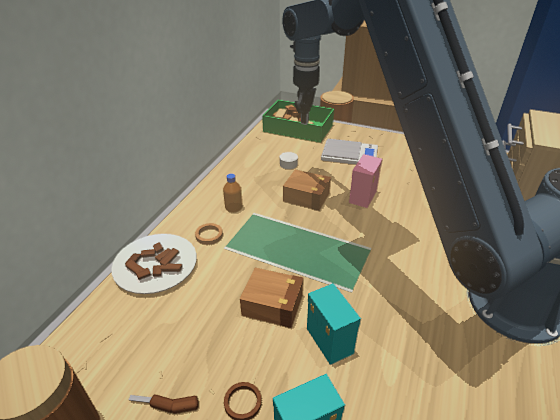

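```bash
cat > mb.py <<'E'
import sys
from h import *
def boxes(t,n):
    W=cloud(n,np.load(f"{n}{t}.npy"));im=cv2.imread(f"pics/{n}{t}.png");h=cv2.cvtColor(im,cv2.COLOR_BGR2HSV)
    wood=(h[...,0]<25)
    m=((abs(W[...,2]-.06)<.008)&(W[...,0]>.35)&(W[...,0]<.74)&(abs(W[...,1])<.36)&wood).astype(np.uint8)
    m=cv2.morphologyEx(m,cv2.MORPH_OPEN,np.ones((2,2)))
    k,l,st,ce=cv2.connectedComponentsWithStats(m)
    for i in range(1,k):
        if st[i,4]>100:
            p=W[l==i];r=rect(p);print(n,"px",ce[i].round(),"n",st[i,4],np.round(r[0]),np.round(r[1]),round(r[2],1),"z",p[:,2].mean().round(3))
if __name__=="__main__":
    for n in sys.argv[2:]:boxes(sys.argv[1],n)
E
python3 mb.py 7 top side; python3 - <<'E'
from h import *
W=cloud("side",np.load("side7.npy"))
for v in(108,112,116,120,124,128):print(v,[W[v,u].round(3).tolist() for u in(300,303,306)])
print(proj("side",manip.sense()["tcp_pos"]))
E
```

```text
top px [347. 204.] n 845 [ 524. -159.] [126. 358.] 53.1 z 0.071
top px [224. 224.] n 891 [510. 127.] [282. 139.] 80.7 z 0.064
side px [308. 184.] n 824 [479. 234.] [ 138. 1170.] 14.2 z 0.062
side px [273. 291.] n 1930 [443. 467.] [137. 711.] 17.9 z 0.062
108 [[0.65, -0.288, 0.258], [0.638, -0.281, 0.263], [0.642, -0.319, 0.246]]
112 [[0.654, -0.301, 0.239], [0.645, -0.304, 0.24], [0.637, -0.307, 0.239]]
116 [[0.777, -0.648, 0.05], [0.651, -0.32, 0.218], [0.644, -0.328, 0.216]]
120 [[0.767, -0.621, 0.047], [0.653, -0.327, 0.202], [0.643, -0.327, 0.204]]
124 [[0.746, -0.563, 0.061], [0.653, -0.328, 0.188], [0.644, -0.329, 0.189]]
128 [[0.746, -0.564, 0.044], [0.733, -0.563, 0.047], [0.72, -0.558, 0.052]]
(np.float64(304.38190167026886), np.float64(129.09409050982066))
```

```bash
sed -i 's/p=W\[l==i\];r=/p=W[l==i];p=p[np.linalg.norm(p[:,:2]-np.median(p[:,:2],0),axis=1)<.085];r=/' mb.py; python3 mb.py 7 top side
```

```text
top px [347. 204.] n 845 [ 584. -226.] [111. 130.] 89.3 z 0.061
top px [224. 224.] n 891 [523. 209.] [118. 102.] 5.3 z 0.058
side px [308. 184.] n 824 [ 593. -215.] [102. 116.] 88.2 z 0.059
side px [273. 291.] n 1930 [527. 212.] [117. 101.] 4.8 z 0.059
```

Measured: left box at (0.525, 0.210) with yaw +5°, right box at (0.590, -0.218) with yaw about -1°, tops at 0.06 m as expected. I'll go down beside the right box's far outer corner, then push that end inward so its underside turns towards the side camera.

Request:
move_arm(
  deltas=[
    [-0.025,0.005,0.1,0,0],
    [-0.025,0.005,0.2,0,0],
    [-0.025,0.005,0.3,0,0],
    [-0.025,0.005,0.365,0,0],
    [-0.025,0.005,0.365,0,0],
    [-0.025,-0.04,0.365,0,0],
    [-0.025,-0.08,0.365,0,0],
    [-0.025,-0.11,0.365,0,0],
  ],
)

```text
t: 9.17
tcp_pos: [0.6407, -0.2881, 0.0252]
tool_rot: [1.0, 0.0, 0.002, 0.001]
force: [1.2, -0.1, 0.6]
finger_gap: -0.0
```

```bash
python3 look.py 8 side;python3 mb.py 8 side; python3 -c "
from h import *
im=cv2.imread('pics/side8.png')[100:250,200:400];cv2.imwrite('pics/c8.png',cv2.resize(im,(800,600)))"
```

```text
t 9.22 p [ 0.64  -0.285  0.025] yaw 0.002 delta [-0.123 -1.251 -0.2  ] twist -0.183 gap 0.0
side px [308. 183.] n 850 [ 592. -221.] [115. 117.] 86.8 z 0.059
side px [273. 291.] n 1936 [527. 211.] [117. 100.] 5.2 z 0.059
```

View pics/c8.png

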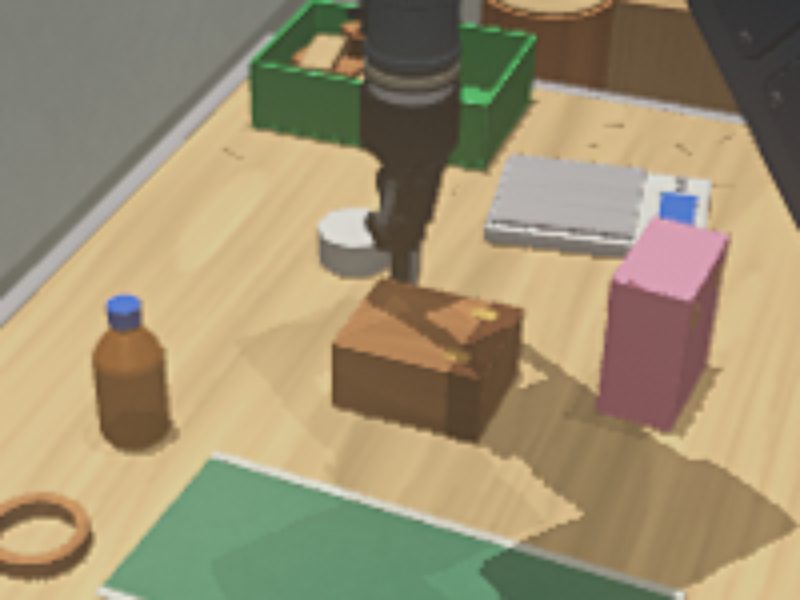

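Request:
move_arm(
  deltas=[
    [0,-0.03,0,0,0],
    [0,-0.06,0,0,0],
    [-0.005,-0.09,0,0,0],
    [-0.01,-0.12,0,0,0],
    [-0.015,-0.15,0,0,0],
    [-0.025,-0.18,0,0,0],
    [-0.035,-0.21,0,0,0],
    [-0.045,-0.23,0,0,0],
  ],
)

```text
t: 9.88
tcp_pos: [0.6203, -0.1967, 0.0223]
tool_rot: [1.0, -0.0, -0.0, -0.0]
force: [2.0, -2.3, 2.3]
finger_gap: -0.001
```

```bash
python3 look.py 9 side;python3 mb.py 9 side; python3 -c "
from h import *
im=cv2.imread('pics/side9.png')[100:250,200:400];cv2.imwrite('pics/c9.png',cv2.resize(im,(800,600)))"
```

```text
t 9.93 p [ 0.619 -0.195  0.022] yaw 0.0 delta [-0.071 -1.025 -0.208] twist -0.188 gap -0.0
side px [314. 197.] n 957 [ 560. -164.] [120. 120.] 29.2 z 0.059
side px [273. 291.] n 1929 [527. 212.] [118. 101.] 5.5 z 0.059
```

View pics/c9.png

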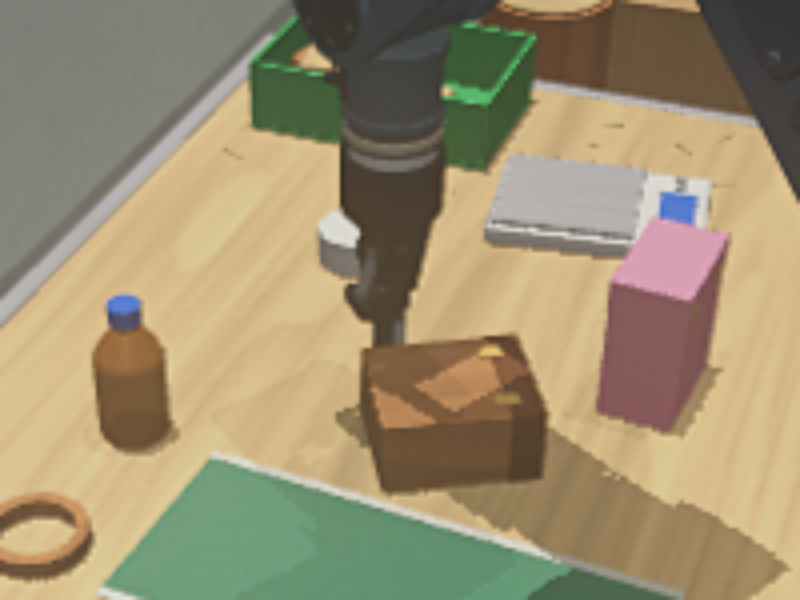

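The box has turned to about 29°, which still hides the underside from the side camera. I'll turn it further.

Request:
move_arm(
  deltas=[
    [0.01,-0.01,0,0,0],
    [0.015,-0.03,0,0,0],
    [0.015,-0.06,0,0,0],
    [0.01,-0.09,0,0,0],
    [0.0,-0.11,0,0,0],
    [-0.01,-0.13,0,0,0],
    [-0.02,-0.14,0,0,0],
    [-0.02,-0.14,0,0,0],
  ],
)

```text
t: 10.6
tcp_pos: [0.6114, -0.1409, 0.0222]
tool_rot: [1.0, 0.0, -0.001, -0.001]
force: [0.1, -0.1, 0.2]
finger_gap: -0.001
```

```bash
python3 look.py 10 side;python3 mb.py 10 side; python3 -c "
from h import *
im=cv2.imread('pics/side10.png')[100:250,200:400];cv2.imwrite('pics/c10.png',cv2.resize(im,(800,600)))"
```

```text
t 10.65 p [ 0.612 -0.142  0.022] yaw -0.0 delta [-0.055 -0.892 -0.207] twist -0.189 gap -0.0
side px [317. 202.] n 1021 [ 543. -140.] [122. 113.] 57.8 z 0.059
side px [273. 291.] n 1940 [527. 211.] [117. 101.] 5.2 z 0.059
```

View pics/c10.png

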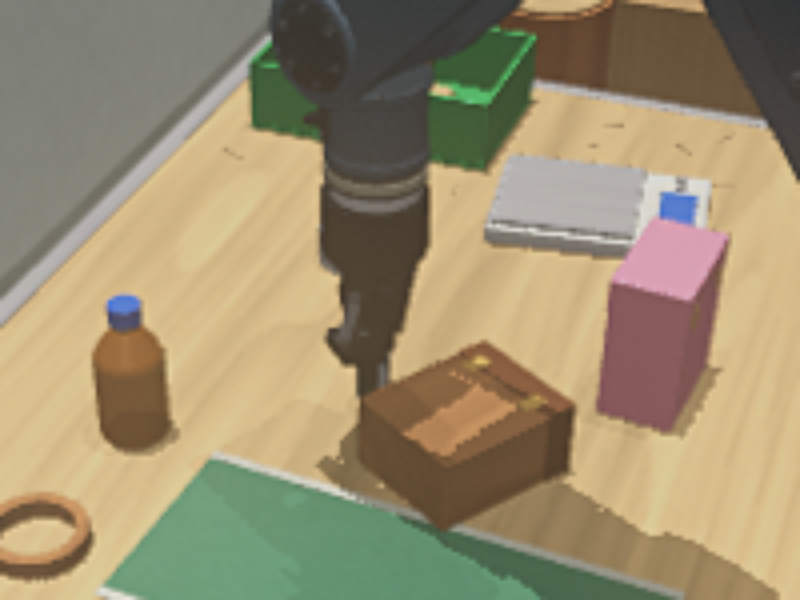

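```bash
python3 - <<'E'
import cv2
im=cv2.imread('pics/side10.png')[180:240,280:350];cv2.imwrite('pics/c11.png',cv2.resize(im,(700,600),interpolation=cv2.INTER_CUBIC))
E
```

View pics/c11.png

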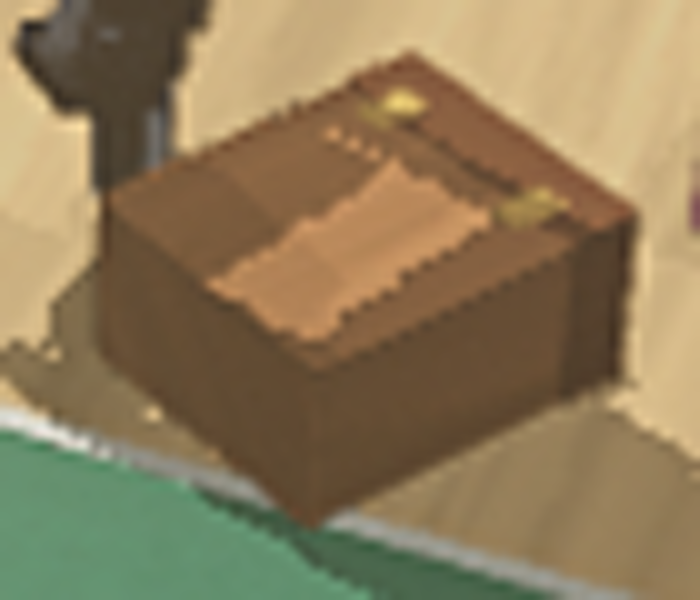

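The right box's underside is the left face in the crop, at (205,370), opposite the lid band and clasps. It is plainly blank, with no pale label or red, so the stamp must be on the left box. First I'll nudge the blank box along its own axis, well off the strip.

Request:
move_arm(
  deltas=[
    [0.02,0.04,-0.02,0,0],
    [0.03,0.04,-0.12,-0.1,0],
    [0.03,0.04,-0.22,-0.3,45],
    [0.03,0.0,-0.3,-0.5,45],
    [0.0,-0.1,-0.3,-0.75,45],
    [-0.02,-0.2,-0.3,-1,45],
    [-0.03,-0.23,-0.3,-1,45],
    [-0.03,-0.23,-0.3,-1,45],
  ],
)

```text
t: 11.32
tcp_pos: [0.599, -0.0475, 0.1426]
tool_rot: [0.969, 0.248, -0.001, -0.001]
force: [-0.1, -0.2, 0.1]
finger_gap: 0.454
```

```bash
python3 look.py 11 side;python3 mb.py 11 side; python3 -c "
from h import *
go(.601,-.048,.14,1.0)"
```

```text
t 11.37 p [ 0.6   -0.05   0.143] yaw 0.5 delta [ 0.294 -0.593  0.094] twist 0.812 gap 0.45
side px [317. 203.] n 996 [ 537. -136.] [121. 100.] 59.0 z 0.059
side px [273. 291.] n 1945 [527. 211.] [118. 102.] 5.6 z 0.059
t 11.37 p [ 0.6   -0.05   0.143] yaw 0.5 delta [ 0.003 -0.003  0.006] twist -1.0 gap 0.45
```

Request:
move_arm(
  deltas=[
    [0,-0.02,0,-0.25,45],
    [0,-0.025,0,-0.5,45],
    [0,-0.025,0.02,-0.75,45],
    [0,-0.025,0.1,-1,45],
    [0,-0.025,0.2,-1,45],
    [0,-0.025,0.3,-1,45],
    [0,-0.025,0.33,-1,45],
    [0,-0.025,0.33,-1,45],
  ],
)

```text
t: 12.03
tcp_pos: [0.5938, -0.0428, 0.0065]
tool_rot: [0.878, 0.478, -0.003, -0.003]
force: [0.0, -0.2, 0.5]
finger_gap: 0.449
```

```bash
python3 look.py 12 side;python3 mb.py 12 side; python3 -c "
from h import *
go(.549,-.11,.012,1.01)
im=cv2.imread('pics/side12.png')[150:300,220:420];cv2.imwrite('pics/c12.png',cv2.resize(im,(800,600)))"
```

```text
t 12.08 p [ 0.596 -0.043  0.009] yaw 0.997 delta [ 0.534 -0.362 -0.24 ] twist 1.806 gap 0.45
side px [320. 202.] n 885 [ 537. -136.] [122.  99.] 59.5 z 0.059
side px [273. 291.] n 1934 [527. 211.] [117. 102.] 5.2 z 0.059
t 12.08 p [ 0.596 -0.043  0.009] yaw 0.997 delta [-0.204 -0.007 -0.008] twist -0.026 gap 0.45
```

View pics/c12.png

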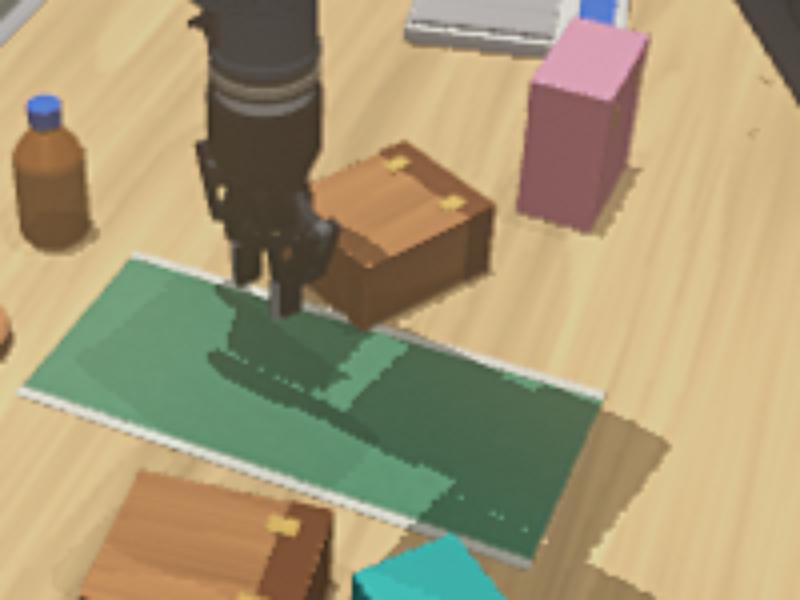

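Request:
move_arm(
  deltas=[
    [-0.04,0,0,0,45],
    [-0.08,0,0,0,45],
    [-0.105,0,0,0,45],
    [-0.13,0,0,0,45],
    [-0.155,0,0,0,45],
    [-0.18,0,0,0,45],
    [-0.205,0,0,0,45],
    [-0.205,0,0,0,45],
  ],
)

```text
t: 12.75
tcp_pos: [0.5508, -0.1125, 0.0106]
tool_rot: [0.878, 0.478, -0.001, -0.0]
force: [-0.6, 0.5, 0.2]
finger_gap: 0.456
```

Request:
move_arm(
  deltas=[
    [0.04,0,0,0,45],
    [0.08,0,-0.02,0,45],
    [0.08,0,-0.12,0,45],
    [0.08,0,-0.22,0,45],
    [0.09,0,-0.32,-0.25,75],
    [0.15,0,-0.38,-0.5,100],
    [0.25,0,-0.38,-0.75,100],
    [0.35,0,-0.38,-1,100],
  ],
)

```text
t: 13.42
tcp_pos: [0.6289, 0.0064, 0.1648]
tool_rot: [0.731, 0.683, 0.001, 0.002]
force: [0.6, -0.3, 0.4]
finger_gap: 0.983
```

```bash
python3 look.py 13 side;python3 mb.py 13 side; python3 -c "
from h import *
go(.53,.33,.16,1.511)"
```

```text
t 13.47 p [0.633 0.014 0.164] yaw 1.512 delta [ 0.496 -0.136  0.147] twist 2.835 gap 1.0
side px [330. 198.] n 952 [ 511. -172.] [124.  98.] 57.5 z 0.059
side px [273. 291.] n 1950 [527. 212.] [117. 101.] 5.0 z 0.059
t 13.47 p [0.633 0.014 0.164] yaw 1.512 delta [ 0.774 -0.303  0.01 ] twist 0.001 gap 1.0
```

View pics/side13.png

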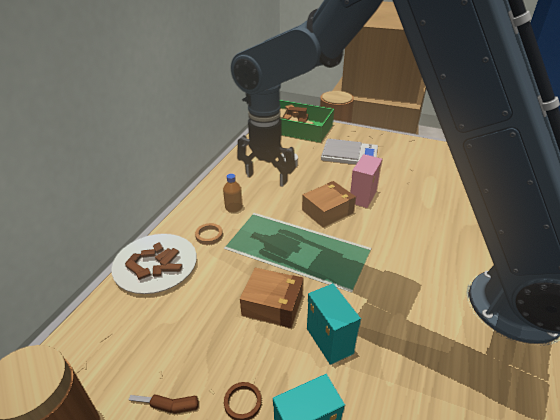

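The blank box rests at (0.511, -0.172), off the strip. Now I go to the outer side of the left, stamped box, with the jaws lined up with the strip.

Request:
move_arm(
  deltas=[
    [0.75,-0.29,0.0,0,70],
    [0.75,-0.29,0,0,70],
    [0.75,-0.29,0,0,70],
    [0.75,-0.29,0,0,70],
    [0.75,-0.29,0,0,70],
    [0.75,-0.29,0,0,70],
    [0.75,-0.29,0,0,70],
    [0.75,-0.29,0,0,70],
  ],
)

```text
t: 14.13
tcp_pos: [0.5312, 0.3168, 0.1615]
tool_rot: [0.732, 0.682, -0.001, -0.001]
force: [0.2, -0.6, -0.2]
finger_gap: 0.699
```

```bash
python3 -c "
from h import *
go(.532,.318,.012,1.511)"
```

```text
t 14.13 p [0.531 0.317 0.162] yaw 1.5 delta [0.003 0.002 0.374] twist -0.022 gap 0.7
```

Request:
move_arm(
  deltas=[
    [0,0,0.09,-0.02,70],
    [0,0,0.18,-0.02,70],
    [0,0,0.27,-0.02,70],
    [0,0,0.34,-0.02,70],
    [0,0,0.37,-0.02,70],
    [0,0,0.37,-0.02,70],
    [-0.02,0,0.37,-0.02,70],
    [-0.05,0,0.37,-0.02,70],
  ],
)

```text
t: 14.8
tcp_pos: [0.5338, 0.2949, 0.016]
tool_rot: [0.728, 0.685, 0.002, 0.001]
force: [-0.4, 0.6, -0.5]
finger_gap: 0.703
```

```bash
python3 look.py 14 side;python3 mb.py 14 side; python3 -c "
from h import *
go(.515,.07,.012,1.511)
im=cv2.imread('pics/side14.png')[220:420,180:430];cv2.imwrite('pics/c14.png',cv2.resize(im,(750,600)))"
```

```text
t 14.85 p [0.533 0.292 0.016] yaw 1.509 delta [-0.183  0.154 -0.222] twist 2.829 gap 0.7
side px [336. 200.] n 591 [ 495. -178.] [149.  76.] 57.9 z 0.059
side px [287. 289.] n 835 [502. 192.] [ 74. 142.] 15.2 z 0.059
t 14.85 p [0.533 0.292 0.016] yaw 1.509 delta [-0.557 -0.011  0.01 ] twist -0.005 gap 0.7
```

View pics/c14.png

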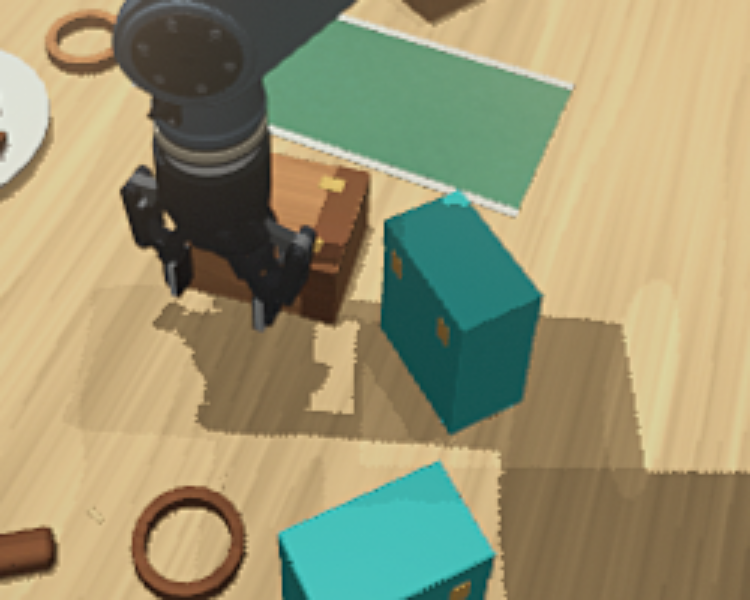

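Request:
move_arm(
  deltas=[
    [0,-0.02,0,0,60],
    [-0.03,-0.02,0,0,60],
    [-0.065,-0.02,0,0,60],
    [-0.1,-0.02,0,0,60],
    [-0.135,-0.02,0,0,60],
    [-0.17,-0.02,0,0,60],
    [-0.205,-0.02,0,0,60],
    [-0.24,-0.02,0,0,60],
  ],
)

```text
t: 15.52
tcp_pos: [0.5182, 0.1976, 0.0145]
tool_rot: [0.729, 0.685, 0.0, -0.0]
force: [-0.6, 3.0, 2.0]
finger_gap: 0.601
```

```bash
python3 look.py 15 side top;python3 mb.py 15 side top; python3 -c "
from h import *
go(.515,.07,.012,1.511)
im=cv2.imread('pics/side15.png')[180:380,180:430];cv2.imwrite('pics/c15.png',cv2.resize(im,(750,600)))"
```

```text
t 15.62 p [0.517 0.196 0.014] yaw 1.506 delta [ 0.059  0.178 -0.227] twist 2.825 gap 0.6
side px [331. 198.] n 875 [ 511. -171.] [123.  98.] 57.6 z 0.059
side px [308. 270.] n 385 [483. 143.] [108.  59.] 89.4 z 0.06
side px [276. 280.] n 145 [521. 191.] [40. 60.] 79.1 z 0.058
top px [335. 228.] n 929 [ 507. -181.] [126. 100.] 56.4 z 0.058
top px [250. 228.] n 709 [509. 117.] [121.  81.] 0.6 z 0.056
t 15.62 p [0.517 0.196 0.014] yaw 1.506 delta [-0.315  0.015  0.005] twist -0.009 gap 0.6
```

View pics/c15.png

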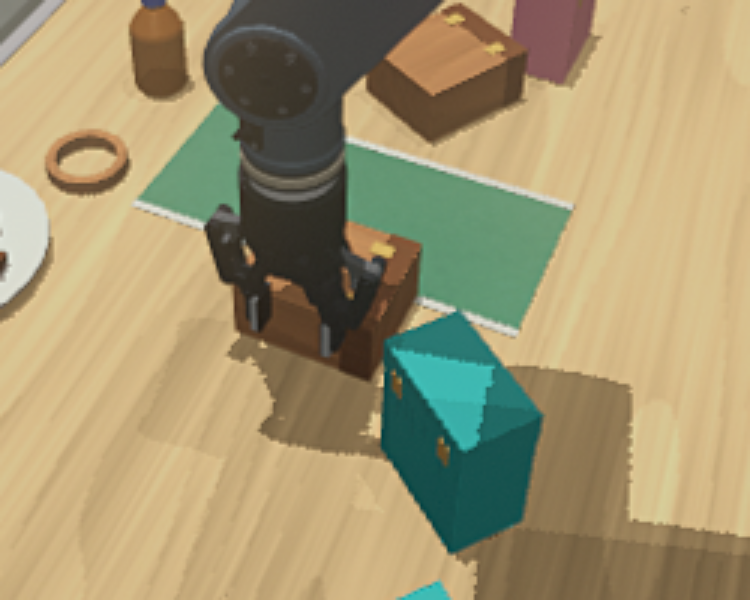

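The push is flush and steady. Pushing on to the strip's centre line.

Request:
move_arm(
  deltas=[
    [-0.04,0,0,0,60],
    [-0.08,0,0,0,60],
    [-0.12,0,0,0,60],
    [-0.16,0,0,0,60],
    [-0.2,0,0,0,60],
    [-0.24,0,0,0,60],
    [-0.27,0,0,0,60],
    [-0.285,0,0,0,60],
  ],
)

```text
t: 16.28
tcp_pos: [0.5107, 0.0842, 0.0141]
tool_rot: [0.729, 0.684, -0.0, -0.0]
force: [-0.4, 2.2, 0.4]
finger_gap: 0.605
```

Request:
move_arm(
  deltas=[
    [0,0,0,0,60],
    [0.06,0,0,0,60],
    [0.12,0,0,0,60],
    [0.2,0,-0.05,0,60],
    [0.28,0,-0.15,0,60],
    [0.36,0,-0.25,0,60],
    [0.46,0,-0.35,0,60],
    [0.56,0,-0.45,0,60],
  ],
)

```text
t: 16.95
tcp_pos: [0.5222, 0.2766, 0.161]
tool_rot: [0.728, 0.685, -0.0, 0.0]
force: [0.5, -0.6, 0.0]
finger_gap: 0.602
```

```bash
python3 look.py 16 side top;python3 mb.py 16 side top
```

```text
t 17.05 p [0.527 0.281 0.165] yaw 1.514 delta [-0.155  0.167  0.15 ] twist 2.841 gap 0.6
side px [330. 198.] n 962 [ 511. -171.] [122.  99.] 57.1 z 0.059
side px [312. 240.] n 1190 [507.  24.] [101. 117.] 86.6 z 0.059
top px [335. 229.] n 898 [ 506. -181.] [126.  99.] 57.6 z 0.058
top px [278. 229.] n 834 [503.  17.] [ 99. 119.] 86.6 z 0.057
```

View pics/side16.png

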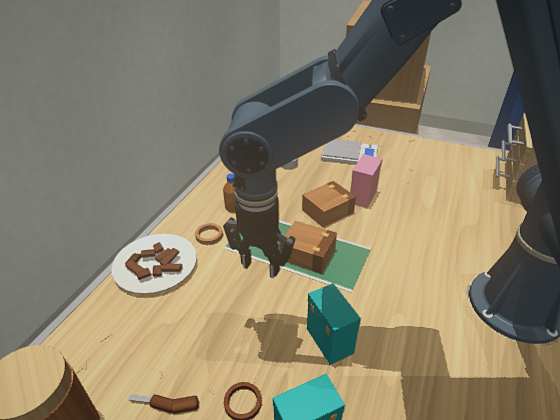

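View pics/top16.png

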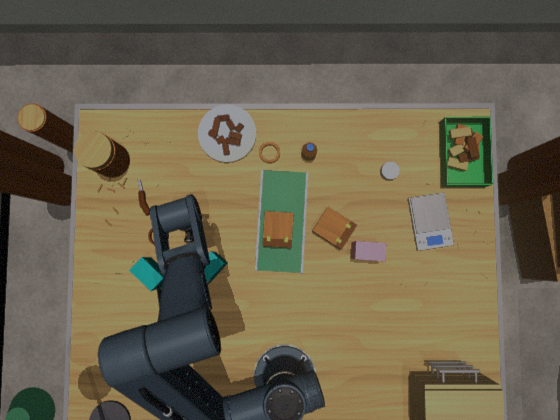

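The stamped box lies flat inside the strip, at top (278,229) with the green visible all around. It is at about (0.505, 0.020), roughly 10 mm from the centre line and aligned with the strip. The other box lies about 185 mm off the line. Bystanders are at their old pixels and the gripper is free in the air, so I'm handing in.

```bash
python3 -c "
from h import *
print(manip.sense()['force'],manip.sense()['t']);print(manip.sign_off())"
```

```text
[ 1.03378038 -0.34532529 -0.39607297] 17.05
the job is handed in; nothing more can be done
None
```

I tipped the left box and then the right box towards the robot, pushed the left one onto the green strip, and handed the job in at about 17 s of the 72 s. I never saw the red stamp itself. I turned the right box until the side camera could see its underside. It was blank, so I took the left box to be the stamped one.

**Last checks:**
- **Stamped box:** it lies flat with its top at 0.06 m, centred near (0.505, 0.020). That is about 10 mm off the strip's centre line and about 35 mm from its middle lengthwise. Its long axis is parallel to the strip within about a degree. The two cameras disagreed on its sideways position by about 7 mm, still inside the 30 mm limit.
- **Blank box:** it lies flat near (0.51, -0.175), about 185 mm off the centre line. I had pushed it a little further from the strip after turning it.
- **Other things on the bench:** by eye, every bystander I could see in the last pictures was where it started. I did not re-measure them, and the arm hid the left-hand bangle from the top camera. The gripper was clear of everything, with no contact force.

**One thing went wrong on the way:** the fingertips stood about 25 mm higher than the reported tool position suggested. My first push on the left box passed over it without touching, so I went lower and repeated it.

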